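# Dock the sample jar and hold its bayonet lid at the vent mark

## Robot

A 6-joint arm with a two-finger parallel gripper is mounted at the origin on a cart in front of the work surface, level with it; the furniture and walls round the work are solid. World frame = base frame: x ahead of the robot, y to its left, z up, the work surface at z = 0. Lengths are in mm, angles in rad, forces in N, time in s.
With the tool pointing down it reaches from about 300 to 750 mm from the base axis. Payload 8.5 kg.
Tool frame: the origin (TCP) lies midway between the tips of the shut fingers; the grasp point (between the pads) lies 19 mm behind it; z points along the fingers, y is the direction in which the jaws open and shut (so a half turn about z gives the same grasp; the last joint's range is limited). The gripper opens to 85 mm and grips with 20 to 120 N. Pads are 22 mm wide; open, the fingers measure 114 mm over their backs; the gripper's body (76 mm by 85 mm) begins 54 mm behind the grasp point. The pads swing forward as they close: fully open they stand 13 mm farther back than shut.
Start: joints at [0.926, 0.381, 1.297, -0, 1.464, -0.215], TCP at [229.168, 499.962, 231.322] pointing down, gripper open.
Joint ranges: [-3.11, 3.11], [-0.89, 2.33], [0.22, 2.48], [-1.42, 4.56], [0.17, 2.85], [-2.88, 2.88]. Speed limits (rad/s): [2.39, 2.39, 3.14, 3.14, 3.14, 3.14].

## Interface

Orientations are given as a unit quaternion [w, x, y, z].
In Python, from rig import bot gives the robot as it stands.
- The arm moves only by the tool arm_command, never from a script. Its argument "commands" is a list of rows, each an object of numbers: "x", "y", "z": the shift along the world's x, y, z in mm; "rx", "ry", "rz": the turn, a rotation vector about the world's x, y, z in rad. A call has 1 to 5 rows; each row is the pose to reach, as a shift and turn from the pose commanded when the call began; what a row does not reach only later rows make up. A row lasts 1/8 s, in which the tool goes at most 62.5 mm and 10.7 degrees, less where a joint would pass 70% of its speed; a pose out of reach is approached as far as the arm can. A call with a gripper value outside its range is refused whole. "grip" is the opening, from 0 (shut) to 1 (fully open), set as the call begins (left out, the last holds). The fingers move at their own pace and stop on an object; "squeeze" is the grip in N (left out, the last holds). Time passes only in rows, so rows that repeat a pose let the fingers close. It gives the time, the measured TCP pose, the force and the opening at its end, in the units of the state.
- bot.observe(): the state, without advancing time (a new reading comes with each control period).
- bot.read_camera(name): name is "scene" or "top" or "wrist"; returns a dict with "pixels" (480x640x3 uint8, red, green, blue), "intrinsics" (3x3 intrinsics, pixels), "position" and "attitude" of the camera in the world. Camera axes: x right, y down, z forward; pixel columns grow to the right and rows downward; lengths in mm; the calibration is good to about 2 mm. A picture is of the moment at which its call begins. There is no depth.
- bot.hand_in(): hands the job in, once; it reports no verdict.
The state is a dict: "time": time; "joint_positions": joint angles; "qvel": joint speeds; "joint_efforts": joint torques, N m; "position": TCP position; "tool_rot": TCP orientation; "ft_force": force on the tool from outside, world axes, zero at the start; "wrist_torque": the same for the moment, N m; "width": finger opening in mm.
Only numpy, scipy, OpenCV 4.12 (cv2) and the standard library are available. Lean on these libraries where they do the work, as an engineer would, in place of code of your own. Each camera call takes 0.05 s, during which the arm holds its last target.

## Task

Slide the sample jar along its guide track, without lifting it, from the yellow loading zone until its foot is home against the stop at the purge nozzle. Then set the blue bayonet lid down into the jar with its lugs through the two notches until it is fully seated, turn it clockwise (seen from above) to the green vent marks, half way to the red lock marks, and finish still holding the lid there with the gripper. Do not let the red spring lock pins click at any time, and leave the sample bottle, the beaker and the moisture dish where they stand.

Things in the scene. Friction and masses are not known exactly. Their poses are not given: they have to be found in the camera images.
- track: Guide track fixed to the bench: grey plate 122 x 420 x 8 mm (y from -200 to 220 mm), two aluminium rails along its y, 100 mm apart inside, 24 mm high. The jar's foot slides on the plate (z = 8 mm). Origin at the underside, z up; any small yaw. At the -y end a black stop block (face at y = -150 mm, 28 mm high) carries a green and brass purge nozzle, 84 mm high. Yellow rail marks: loading zone.
- dock (a point): Point on the plate (track frame 0, -100, 8 mm), at the green rail bands, where the jar's origin lies when its foot is home against the stop. Axes as the track's; the jar comes from +y.
- jar: Loose aluminium jar, about 0.7 kg, sliding along the track's y. Origin on the cup's axis, underside of the foot; z up; axes as the track's within 2 degrees. Foot 96 mm (x) by 155 mm (y -50 to +105), 10 mm thick. Cup 88 mm outside, rim at z = 80 mm.
- jar_post (a point): Upright black push post on the jar's foot, round, 16 mm diameter, top 100 mm above the jar's origin; this point is on its axis, 20 mm below the top, 85 mm from the cup's axis on the +y side, 33 mm clear of the cup. Slide the jar by it: about 3 to 8 N.
- jar_mouth (a point): Centre of the jar's mouth, on its axis at rim height. Bore 64 mm, collar 9.5 mm deep, with two notches (14 mm wide, out to 39 mm from the axis) at the jar's +x and -x, white marks on the rim beside them. Seen from above, green vent marks lie 45 degrees clockwise of these, red lock marks 90 degrees. Under the collar the lugs turn clockwise only, to a stop at 90 degrees.
- vent_mark (a point): Green vent mark on the jar's rim, 41 mm from the axis, 45 degrees clockwise from the +x notch (another lies opposite). Its x axis points outward from the jar's axis: at the vent position the lid's x axis lies along it, either way round.
- lid: Loose blue lid, 0.12 kg, standing on its spigot; origin at the underside's centre, z up. Spigot 56 mm diameter, 18 mm long; two lugs at its foot along +x and -x, 8 mm wide, 6 mm high, out to 35.5 mm. Flange 76 mm diameter, z 18 to 24 mm, white pointers over the lugs. Bar handle 50 mm along x, 14 mm thick, z 24 to 56 mm. Fits either way round; seated, origin 62 mm above the jar's.
- lock_pin (a joint): One of two opposite spring pins with red heads in the jar's wall (this one 105 degrees anticlockwise from the jar's +x): 0 m at rest; from about 60 degrees of clockwise turn a lug pushes it outward (2 to 4 mm, light spring) and it snaps back behind the lug near 90 degrees. It counts as clicked from 1.5 mm.
- bottle_5: Bystander: square clear sample bottle with a white cap, 62 x 62 x 142 mm, origin at the underside.
- beaker_250: Bystander: glass beaker, 75 mm across, 94 mm high, origin at the underside.
- dish_2: Bystander: aluminium moisture dish with lid, 68 mm across, 24 mm high, origin at the underside.
- lock_pin_b (a joint): The other spring pin, opposite, near the nozzle side: same values.

How it is judged:
By the outcome, as a careful person would: the job done as asked, in the order asked, and still so for the second after the job is handed in, while the arm keeps its last pose, push and grip.
It also fails if it takes over 64 s, if anything falls off the work surface, if the arm or the gripper's body presses on something with over 40 N, if the wrist force passes 120 N, or if a joint passes its speed limit or range.

## Working session

There is one attempt and no reset: what is moved stays moved. The work goes in short steps, Python scripts to look and compute and a tool call to move; the robot and the scene stay as the last step left them, time stands still between calls to the robot, and variables do not carry over. Pictures are saved under pics/ and viewed, and the job is handed in when it is done.

Besides the shell and the picture viewer there is one more tool, called after ">>>" as name([rows], argument=value, ...), one row to a line, values as JSON. arm_command: Moves the arm, as the interface text tells. Its arguments: {"type":"object","properties":{"commands":{"type":"array","items":{"type":"object","properties":{"x":{"type":"number"},"y":{"type":"number"},"z":{"type":"number"},"rx":{"type":"number"},"ry":{"type":"number"},"rz":{"type":"number"}}}},"grip":{"type":"number"},"squeeze":{"type":"number"}},"required":["commands"]}

```bash
ls; mkdir -p pics
cat > h.py <<'E'
import numpy as np, cv2
from rig import bot
from scipy.spatial.transform import Rotation as R
def cam(name,fn=None):
    c=bot.read_camera(name)
    if fn: cv2.imwrite('pics/'+fn,cv2.cvtColor(np.array(c['pixels']),cv2.COLOR_RGB2BGR))
    return c
def rot(c):
    a=np.array(c['attitude'],float)
    if a.shape==(3,3): return a
    return R.from_quat([a[1],a[2],a[3],a[0]]).as_matrix()
def ray(c,u,v,z):
    K=np.array(c['intrinsics']);d=rot(c)@np.linalg.inv(K)@np.array([u,v,1.]);p=np.array(c['position'])
    return p+d*(z-p[2])/d[2]
def proj(c,P):
    q=rot(c).T@(np.array(P,float)-np.array(c['position']));q=np.array(c['intrinsics'])@q
    return q[:2]/q[2]
E
python3 - <<'E'
from h import *
for n in ['scene','top','wrist']:
    c=cam(n,n+'0.png');print(n,np.round(c['position'],1),np.round(c['attitude'],3),np.array(c['intrinsics']).round(1).tolist())
print(bot.observe())
E
```

```text
pics
scene [157.8 489.3 952.7] [ 0.116 -0.328  0.881 -0.321] [[564.5, 0.0, 313.1], [0.0, 564.5, 230.7], [0.0, 0.0, 1.0]]
top [ 398.5  -58.2 1027.4] [-0.074  0.724 -0.682  0.069] [[461.9, 0.0, 319.4], [0.0, 461.9, 242.4], [0.0, 0.0, 1.0]]
wrist [162.1 530.9 374.3] [0.122 0.832 0.535 0.078] [[431.8, 0.0, 315.8], [0.0, 431.8, 235.9], [0.0, 0.0, 1.0]]
{'time': 0.15, 'joint_positions': array([ 9.25690237e-01,  3.81078298e-01,  1.29800773e+00, -1.29695490e-05,
        1.46360567e+00, -2.15289809e-01]), 'qvel': array([-7.51164768e-04, -1.25651118e-03, -3.54777900e-03,  1.69322400e-04,
        9.74695762e-05, -1.89105569e-03]), 'joint_efforts': array([ 2.62973132e-03, -4.48622596e+01, -2.31343013e+01, -1.59994597e-04,
        3.84846309e-03, -3.00659508e-05]), 'position': array([229.05864766, 499.8023808 , 230.86032884]), 'tool_rot': array([-2.23318699e-04,  2.13256970e-01,  9.76995989e-01, -5.02139856e-04]), 'ft_force': array([-0.71847597,  0.69862876, -1.05828244]), 'wrist_torque': array([0.03351479, 0.00133984, 0.01173519]), 'width': 85.23314597929978}
```

View pics/scene0.png

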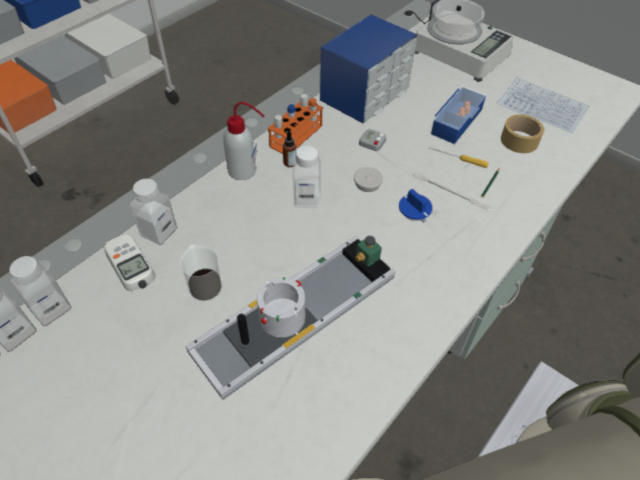

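View pics/top0.png

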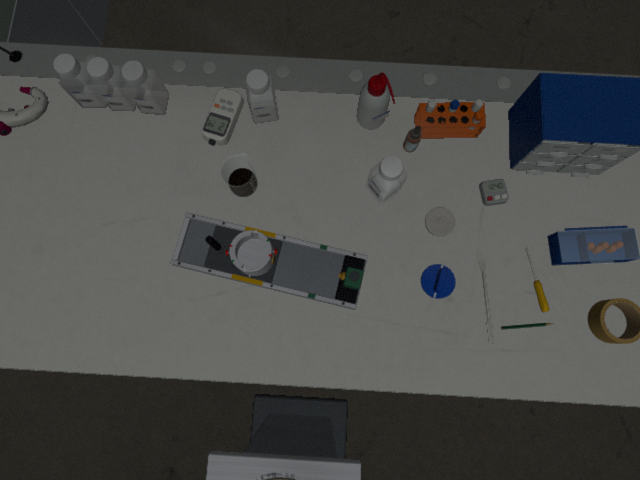

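View pics/wrist0.png

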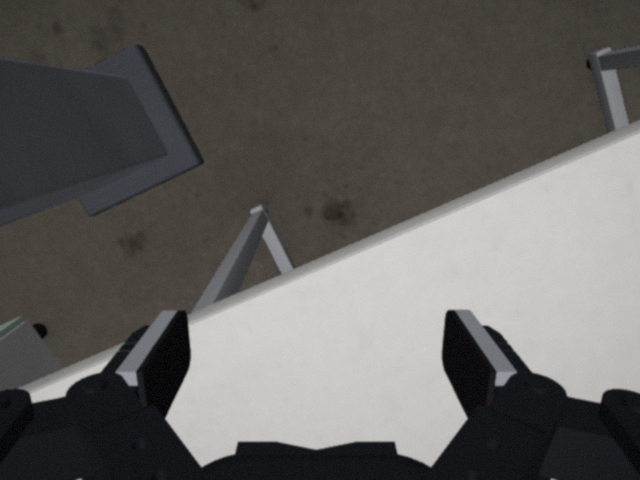

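The top view shows the track at about (270,260), the jar cup at (250,253), the post at (213,242), the lid at (438,281), the dish at (440,221), the bottle at (388,175) and the beaker at (240,178). I'll enlarge it to measure.

Run:
```python
from h import *
a=cv2.imread('pics/top0.png')[205:315,165:375]; cv2.imwrite('pics/c1.png',cv2.resize(cv2.convertScaleAbs(a,alpha=1.6),(798,418),interpolation=cv2.INTER_CUBIC))
b=cv2.imread('pics/top0.png')[255:305,410:470]; b=cv2.resize(cv2.convertScaleAbs(b,alpha=1.8),(480,400),interpolation=cv2.INTER_CUBIC)
s=cv2.imread('pics/scene0.png')[180:230,390:440]; s=cv2.resize(s,(300,400)[:1]+(400,),interpolation=cv2.INTER_CUBIC)
cv2.imwrite('pics/c2.png',np.hstack([b,s]))
s=cv2.imread('pics/scene0.png')[225:400,180:400];cv2.imwrite('pics/c3.png',cv2.resize(s,(754,600),interpolation=cv2.INTER_CUBIC))
```

```text
(no output)
```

View pics/c1.png

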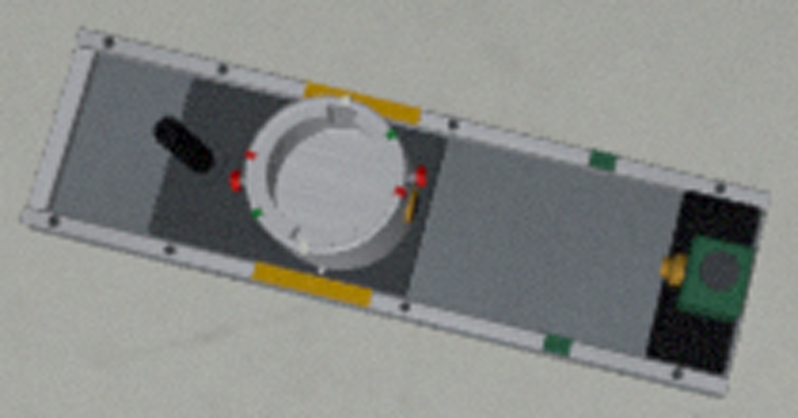

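View pics/c2.png

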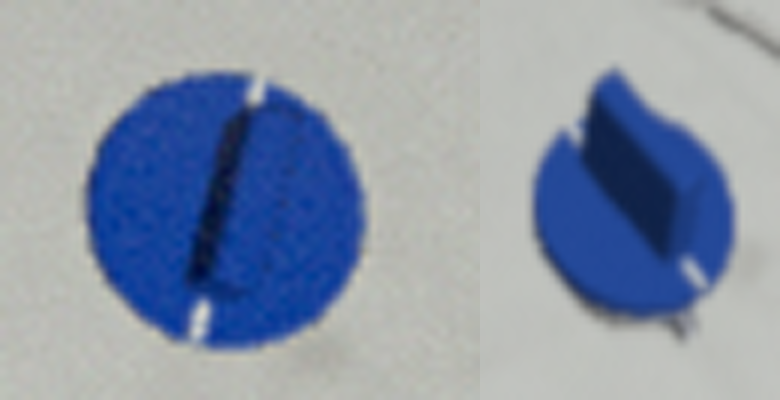

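View pics/c3.png

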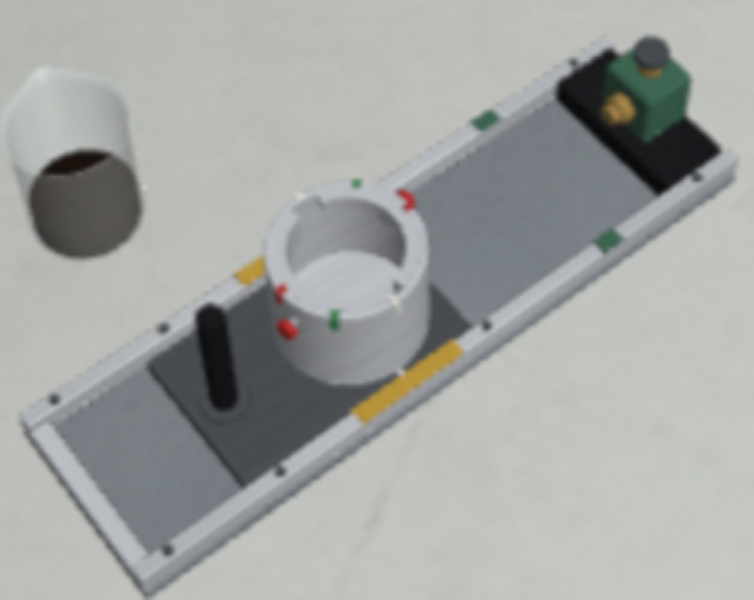

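Run:
```python
from h import *
top=cam('top');sc=cam('scene')
def blobs(c,lo,hi,box,amin=6):
    u0,v0,u1,v1=box
    im=cv2.cvtColor(np.array(c['pixels']),cv2.COLOR_RGB2HSV)[v0:v1,u0:u1]
    m=cv2.inRange(im,lo,hi);n,l,s,ce=cv2.connectedComponentsWithStats(m)
    return [(s[i,4],(ce[i]+[u0,v0])) for i in range(1,n) if s[i,4]>=amin]
for nm,c,box in [('top',top,(165,205,375,315)),('sc',sc,(180,225,400,400))]:
    for col,lo,hi in [('green',(50,70,30),(90,255,200)),('yel',(18,120,60),(32,255,255)),('red',(0,150,60),(8,255,255)),('white',(0,0,245),(180,15,255))]:
        for a,p in blobs(c,lo,hi,box,4):
            print(nm,col,a,p.round(1),[ (z,ray(c,*p,z)[:2].round(1).tolist()) for z in (24,32,88)])
for nm,c,box in [('top',top,(410,255,470,305)),('sc',sc,(390,180,440,230))]:
    for a,p in blobs(c,(105,100,30),(125,255,255),box,30):print(nm,'blue',a,p,ray(c,*p,24)[:2])
    for a,p in blobs(c,(0,0,100),(180,80,255),box,3):
        if a<60: print(nm,'white',a,p.round(1),ray(c,*p,24)[:2])
```

```text
top green 6 [267.7 239.8] [(24, [603.4, 69.0]), (32, [601.8, 68.0]), (88, [590.3, 60.9])]
top green 26 [323.  246.9] [(24, [594.6, -54.5]), (32, [593.1, -54.6]), (88, [582.1, -54.8])]
top green 7 [232.  260.7] [(24, [552.0, 143.5]), (32, [550.7, 141.9]), (88, [542.2, 130.7])]
top green 246 [352.5 278.6] [(24, [528.1, -122.8]), (32, [527.1, -122.3]), (88, [519.8, -118.7])]
top green 28 [311.2 295.2] [(24, [486.8, -35.1]), (32, [486.1, -35.3]), (88, [481.1, -36.6])]
top yel 101 [262.  231.8] [(24, [621.0, 83.1]), (32, [619.2, 82.0]), (88, [606.8, 74.1])]
top yel 9 [272.4 259.4] [(24, [560.0, 54.9]), (32, [558.7, 54.0]), (88, [549.7, 47.7])]
top yel 156 [246.6 279.4] [(24, [512.8, 107.8]), (32, [511.9, 106.5]), (88, [505.5, 97.2])]
top yel 34 [341.7 275.9] [(24, [532.7, -99.1]), (32, [531.6, -98.8]), (88, [524.1, -96.5])]
top red 8 [226.5 252.4] [(24, [569.8, 157.5]), (32, [568.4, 155.7]), (88, [558.9, 143.7])]
top red 9 [275.6 251.2] [(24, [578.8, 49.5]), (32, [577.4, 48.7]), (88, [567.3, 42.7])]
sc green 346 [369.1 252.4] [(24, [532.3, -134.4]), (32, [529.1, -129.0]), (88, [506.5, -91
[... 232 characters left out ...]
.4]), (32, [566.2, 109.7]), (88, [541.3, 132.7])]
sc yel 63 [359.9 256.4] [(24, [540.3, -113.7]), (32, [537.0, -108.5]), (88, [514.0, -72.1])]
sc yel 33 [253.  303.9] [(24, [626.0, 113.2]), (32, [622.0, 116.5]), (88, [593.7, 139.1])]
sc yel 183 [298.4 335.7] [(24, [513.7, 107.6]), (32, [510.6, 110.9]), (88, [489.1, 133.9])]
sc red 6 [298.3 282.2] [(24, [593.6, 17.8]), (32, [589.9, 21.8]), (88, [563.6, 50.2])]
sc red 16 [263.  320.8] [(24, [585.4, 127.5]), (32, [581.7, 130.6]), (88, [555.9, 152.4])]
top blue 906 [437.71302428 280.9392936 ] [ 533.99887795 -308.54539651]
top white 7 [434.6 294.7] [ 503.59383547 -301.97819163]
sc blue 673 [414.93164933 205.54977712] [ 534.63825861 -307.10189992]
```

Rail top at z = 24 agrees in both views. Working values: dock ≈ (540.7, -45), track yaw ≈ -10.2°, jar ≈ (566, 96) and post ≈ (581, 180), so the slide is ≈ 143 mm. The lid is at ≈ (534, -308). I'm moving above the post now.

>>> arm_command([
  {"x": 352, "y": -320, "z": -40, "rz": -1.32},
  {"x": 352, "y": -320, "z": -40, "rz": -1.32},
  {"x": 352, "y": -320, "z": -40, "rz": -1.32},
  {"x": 352, "y": -320, "z": -40, "rz": -1.32},
  {"x": 352, "y": -320, "z": -40, "rz": -1.32},
], grip=0.7)

```text
validation failed for argument at $.co...
```

>>> arm_command([
  {"x": 40, "y": -36, "z": 0, "rz": -0.15},
  {"x": 80, "y": -72, "z": 0, "rz": -0.3},
  {"x": 120, "y": -108, "z": 0, "rz": -0.45},
  {"x": 160, "y": -144, "z": 0, "rz": -0.6},
  {"x": 200, "y": -180, "z": 0, "rz": -0.75},
], grip=0.7)

```text
validation failed for argument at $.co...
```

>>> arm_command([
  {"x": 40.0, "y": -36.0, "z": 0.0, "rx": 0.0, "ry": 0.0, "rz": -0.15},
])

```text
time: 0.38
position: [268.0, 464.8, 231.1]
tool_rot: [-0.0, 0.285, 0.958, 0.0]
ft_force: [1.2, 0.3, -0.1]
width: 85.5
```

>>> arm_command([
  {"x": 45.0, "y": -40.0, "z": 0.0, "rx": 0.0, "ry": 0.0, "rz": -0.17},
  {"x": 90.0, "y": -80.0, "z": 0.0, "rx": 0.0, "ry": 0.0, "rz": -0.34},
  {"x": 135.0, "y": -120.0, "z": 0.0, "rx": 0.0, "ry": 0.0, "rz": -0.51},
  {"x": 180.0, "y": -160.0, "z": 0.0, "rx": 0.0, "ry": 0.0, "rz": -0.68},
  {"x": 222.0, "y": -204.0, "z": 0.0, "rx": 0.0, "ry": 0.0, "rz": -0.85},
], grip=0.7)

```text
time: 1.0
position: [492.5, 258.5, 231.2]
tool_rot: [-0.0, 0.658, 0.753, 0.0]
ft_force: [-0.4, 1.2, -0.7]
width: 60.1
```

>>> arm_command([
  {"x": 45.0, "y": -40.0, "z": 0.0, "rx": 0.0, "ry": 0.0, "rz": -0.16},
  {"x": 90.0, "y": -80.0, "z": -30.0, "rx": 0.0, "ry": 0.0, "rz": -0.32},
  {"x": 90.0, "y": -80.0, "z": -60.0, "rx": 0.0, "ry": 0.0, "rz": -0.32},
  {"x": 90.0, "y": -80.0, "z": -60.0, "rx": 0.0, "ry": 0.0, "rz": -0.32},
])

```text
time: 1.5
position: [580.4, 179.3, 169.0]
tool_rot: [-0.002, 0.768, 0.641, -0.002]
ft_force: [-0.1, -0.3, -0.3]
width: 59.3
```

Run:
```python
from h import *
c=cam('wrist','w1.png');cam('scene','s1.png')
print(proj(c,[581,180,108]),c['position'])
o=bot.observe();print(o['position'],o['tool_rot'],o['ft_force'],o['joint_positions'])
```

```text
[318.10010007 257.80833389] [594.00432464 252.03293005 312.38039745]
[581.17335419 180.46307456 172.37188044] [2.03866295e-04 7.67241626e-01 6.41358005e-01 3.94008899e-04] [-0.83190661  0.53482061  1.2366654 ] [1.06729521e-01 5.27331730e-01 1.22415425e+00 1.00871222e-04
 1.38922498e+00 2.84973629e-01]
```

View pics/w1.png

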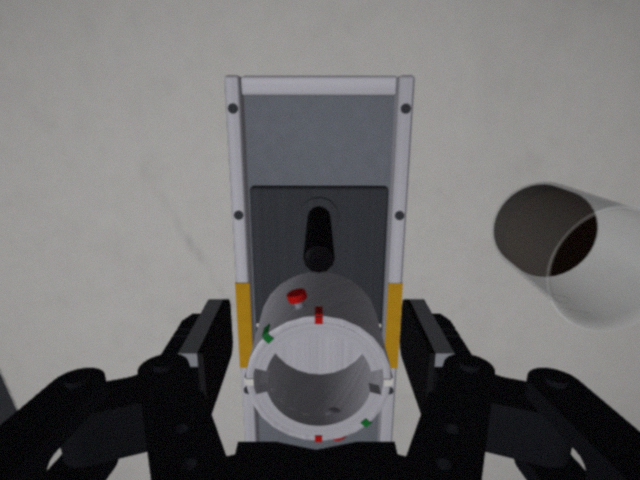

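View pics/s1.png

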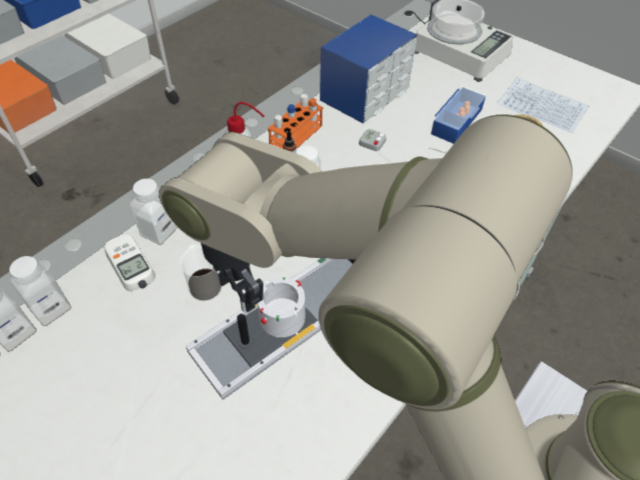

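The post top is at pixel (319,258), where I predicted (318,258), so the gripper is aligned. The beaker is about 125 mm clear. I'll descend and grip.

>>> arm_command([
  {"x": 0.0, "y": 0.0, "z": -35.0, "rx": 0.0, "ry": 0.0, "rz": 0.0},
  {"x": 0.0, "y": 0.0, "z": -70.0, "rx": 0.0, "ry": 0.0, "rz": 0.0},
  {"x": 0.0, "y": 0.0, "z": -100.0, "rx": 0.0, "ry": 0.0, "rz": 0.0},
  {"x": 0.0, "y": 0.0, "z": -117.0, "rx": 0.0, "ry": 0.0, "rz": 0.0},
  {"x": 0.0, "y": 0.0, "z": -117.0, "rx": 0.0, "ry": 0.0, "rz": 0.0},
])

```text
time: 2.22
position: [581.1, 180.4, 54.7]
tool_rot: [-0.0, 0.767, 0.641, -0.0]
ft_force: [-0.7, -0.9, 0.0]
width: 59.8
```

>>> arm_command([
  {"x": 0.0, "y": 0.0, "z": 0.0, "rx": 0.0, "ry": 0.0, "rz": 0.0},
  {"x": 0.0, "y": 0.0, "z": 0.0, "rx": 0.0, "ry": 0.0, "rz": 0.0},
  {"x": 0.0, "y": 0.0, "z": 0.0, "rx": 0.0, "ry": 0.0, "rz": 0.0},
  {"x": 0.0, "y": 0.0, "z": 0.0, "rx": 0.0, "ry": 0.0, "rz": 0.0},
  {"x": 0.0, "y": 0.0, "z": 0.0, "rx": 0.0, "ry": 0.0, "rz": 0.0},
], grip=0.0, squeeze=30)

```text
time: 2.85
position: [581.5, 180.1, 55.4]
tool_rot: [0.0, 0.767, 0.641, 0.001]
ft_force: [-1.3, 0.7, 6.2]
width: 15.4
```

>>> arm_command([
  {"x": -1.8, "y": -9.8, "z": 0.0, "rx": 0.0, "ry": 0.0, "rz": 0.0},
  {"x": -4.4, "y": -24.6, "z": 0.0, "rx": 0.0, "ry": 0.0, "rz": 0.0},
  {"x": -7.1, "y": -39.4, "z": 0.0, "rx": 0.0, "ry": 0.0, "rz": 0.0},
  {"x": -9.7, "y": -54.1, "z": 0.0, "rx": 0.0, "ry": 0.0, "rz": 0.0},
  {"x": -12.4, "y": -68.9, "z": 0.0, "rx": 0.0, "ry": 0.0, "rz": 0.0},
])

```text
time: 3.48
position: [569.5, 111.8, 55.4]
tool_rot: [0.0, 0.767, 0.641, 0.002]
ft_force: [1.6, 6.5, 5.4]
width: 15.3
```

>>> arm_command([
  {"x": -2.7, "y": -14.8, "z": 0.0, "rx": 0.0, "ry": 0.0, "rz": 0.0},
  {"x": -5.3, "y": -29.5, "z": 0.0, "rx": 0.0, "ry": 0.0, "rz": 0.0},
  {"x": -8.0, "y": -44.3, "z": 0.0, "rx": 0.0, "ry": 0.0, "rz": 0.0},
  {"x": -10.6, "y": -59.0, "z": 0.0, "rx": 0.0, "ry": 0.0, "rz": 0.0},
  {"x": -10.6, "y": -59.0, "z": 0.0, "rx": 0.0, "ry": 0.0, "rz": 0.0},
])

```text
time: 4.1
position: [558.7, 51.1, 55.3]
tool_rot: [0.001, 0.768, 0.641, 0.0]
ft_force: [-1.3, -4.2, 5.7]
width: 15.5
```

Slid 130 mm at about 6 N. The last stretch goes slowly, watching for contact.

>>> arm_command([
  {"x": -0.7, "y": -3.9, "z": 0.0, "rx": 0.0, "ry": 0.0, "rz": 0.0},
  {"x": -1.2, "y": -6.9, "z": 0.0, "rx": 0.0, "ry": 0.0, "rz": 0.0},
  {"x": -1.8, "y": -9.8, "z": 0.0, "rx": 0.0, "ry": 0.0, "rz": 0.0},
])

```text
time: 4.47
position: [557.2, 43.2, 55.4]
tool_rot: [0.0, 0.768, 0.641, 0.002]
ft_force: [1.6, 7.9, 6.3]
width: 15.1
```

>>> arm_command([
  {"x": -0.2, "y": -1.0, "z": 0.0, "rx": 0.0, "ry": 0.0, "rz": 0.0},
  {"x": -0.4, "y": -2.0, "z": 0.0, "rx": 0.0, "ry": 0.0, "rz": 0.0},
])

```text
time: 4.72
position: [556.8, 41.3, 55.4]
tool_rot: [0.0, 0.768, 0.641, 0.002]
ft_force: [1.5, 7.4, 4.9]
width: 15.4
```

>>> arm_command([
  {"x": -0.2, "y": -1.0, "z": 0.0, "rx": 0.0, "ry": 0.0, "rz": 0.0},
])

```text
time: 4.85
position: [556.6, 40.3, 55.4]
tool_rot: [0.0, 0.767, 0.641, 0.002]
ft_force: [1.8, 7.8, 5.6]
width: 15.0
```

>>> arm_command([
  {"x": -0.2, "y": -1.0, "z": 0.0, "rx": 0.0, "ry": 0.0, "rz": 0.0},
  {"x": -0.4, "y": -2.0, "z": 0.0, "rx": 0.0, "ry": 0.0, "rz": 0.0},
])

```text
time: 5.1
position: [556.2, 39.2, 55.4]
tool_rot: [-0.0, 0.768, 0.641, 0.002]
ft_force: [2.9, 16.2, 5.7]
width: 15.0
```

>>> arm_command([
  {"x": -0.2, "y": -1.0, "z": 0.0, "rx": 0.0, "ry": 0.0, "rz": 0.0},
])

```text
time: 5.22
position: [556.1, 39.2, 55.5]
tool_rot: [-0.001, 0.768, 0.641, 0.003]
ft_force: [3.1, 21.1, 7.5]
width: 15.2
```

>>> arm_command([
  {"x": -0.2, "y": -1.0, "z": 0.0, "rx": 0.0, "ry": 0.0, "rz": 0.0},
])

```text
time: 5.35
position: [556.1, 39.1, 55.7]
tool_rot: [-0.001, 0.768, 0.641, 0.004]
ft_force: [5.0, 26.8, 9.9]
width: 15.1
```

It is home: motion stopped at y = 39.2 against a predicted 38.6, and the force rose to 27 N. I'll relax the push, release and rise.

>>> arm_command([
  {"x": 0.3, "y": 1.5, "z": 0.0, "rx": 0.0, "ry": 0.0, "rz": 0.0},
  {"x": 0.5, "y": 2.7, "z": 0.0, "rx": 0.0, "ry": 0.0, "rz": 0.0},
])

```text
time: 5.6
position: [556.2, 39.3, 55.4]
tool_rot: [0.0, 0.767, 0.641, 0.001]
ft_force: [-1.0, 3.9, 6.0]
width: 15.2
```

>>> arm_command([
  {"x": 0.0, "y": 0.0, "z": 0.0, "rx": 0.0, "ry": 0.0, "rz": 0.0},
  {"x": 0.0, "y": 0.0, "z": 0.0, "rx": 0.0, "ry": 0.0, "rz": 0.0},
  {"x": 0.0, "y": 0.0, "z": 0.0, "rx": 0.0, "ry": 0.0, "rz": 0.0},
], grip=0.7)

```text
time: 5.98
position: [555.4, 37.7, 54.2]
tool_rot: [-0.0, 0.768, 0.641, -0.0]
ft_force: [-0.7, 0.2, -0.7]
width: 59.7
```

>>> arm_command([
  {"x": 0.0, "y": 0.0, "z": 20.0, "rx": 0.0, "ry": 0.0, "rz": 0.0},
  {"x": 0.0, "y": 0.0, "z": 60.0, "rx": 0.0, "ry": 0.0, "rz": 0.0},
  {"x": 0.0, "y": 0.0, "z": 100.0, "rx": 0.0, "ry": 0.0, "rz": 0.0},
  {"x": 0.0, "y": 0.0, "z": 140.0, "rx": 0.0, "ry": 0.0, "rz": 0.0},
])

```text
time: 6.48
position: [555.3, 37.8, 195.6]
tool_rot: [-0.0, 0.768, 0.641, -0.0]
ft_force: [0.9, -0.4, -0.4]
width: 60.0
```

Run:
```python
from h import *
t=cam('top','t2.png');w=cam('wrist','w2.png')
a=cv2.imread('pics/top0.png')
for (u1,v1),(u2,v2) in [((442.1,266.2),(435,295))]:
    p=ray(t,u1,v1,24);q=ray(t,u2,v2,24);d=(p-q)[:2];print(p,q,np.degrees(np.arctan2(d[1],d[0])),np.hypot(*d))
print(proj(w,[540.7,-45,88]),bot.observe()['position'])
```

```text
[ 567.07394378 -317.90689942   24.        ] [ 503.03031153 -302.91082551   24.        ] -13.17860816129045 65.77590032866871
[312.48977732 350.99316572] [557.01969219  37.60929987 198.49727121]
```

View pics/t2.png

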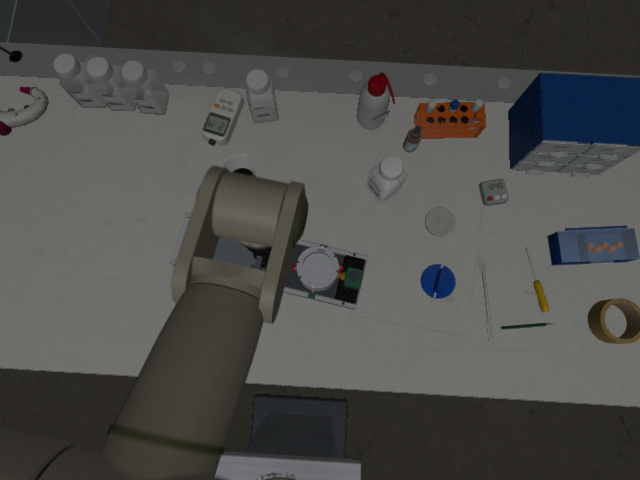

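View pics/w2.png

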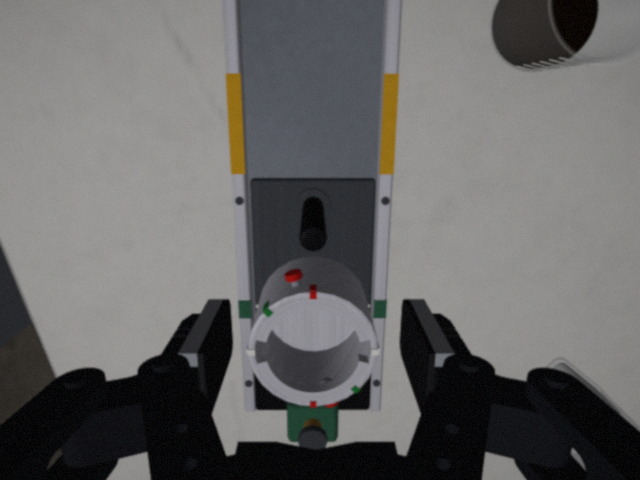

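The jar is at the green bands, with its rim centre at pixel (313,349) against the predicted (312,351). The foot touches the stop block. The lid's yaw is ≈ -13.2°. Moving over the lid.

>>> arm_command([
  {"x": -2.0, "y": -35.0, "z": 0.0, "rx": 0.0, "ry": 0.0, "rz": 0.16},
  {"x": -4.0, "y": -75.0, "z": 0.0, "rx": 0.0, "ry": 0.0, "rz": 0.32},
  {"x": -6.0, "y": -115.0, "z": 0.0, "rx": 0.0, "ry": 0.0, "rz": 0.48},
  {"x": -8.0, "y": -155.0, "z": 0.0, "rx": 0.0, "ry": 0.0, "rz": 0.64},
  {"x": -10.0, "y": -195.0, "z": 0.0, "rx": 0.0, "ry": 0.0, "rz": 0.8},
])

```text
time: 7.2
position: [544.9, -158.4, 193.4]
tool_rot: [-0.001, 0.455, 0.89, -0.0]
ft_force: [-0.4, 0.1, -1.1]
width: 59.5
```

>>> arm_command([
  {"x": -3.0, "y": -40.0, "z": 0.0, "rx": 0.0, "ry": 0.0, "rz": 0.16},
  {"x": -6.0, "y": -80.0, "z": 0.0, "rx": 0.0, "ry": 0.0, "rz": 0.32},
  {"x": -9.0, "y": -120.0, "z": 0.0, "rx": 0.0, "ry": 0.0, "rz": 0.48},
  {"x": -11.5, "y": -152.0, "z": -40.0, "rx": 0.0, "ry": 0.0, "rz": 0.64},
  {"x": -11.5, "y": -152.0, "z": -60.0, "rx": 0.0, "ry": 0.0, "rz": 0.718},
])

```text
time: 7.82
position: [532.5, -310.8, 131.1]
tool_rot: [-0.002, 0.115, 0.993, 0.001]
ft_force: [-0.4, 0.3, -0.1]
width: 59.5
```

>>> arm_command([
  {"x": 0.0, "y": 0.0, "z": 0.0, "rx": 0.0, "ry": 0.0, "rz": 0.0},
  {"x": 0.0, "y": 0.0, "z": 0.0, "rx": 0.0, "ry": 0.0, "rz": 0.0},
])

```text
time: 8.07
position: [534.3, -309.0, 135.0]
tool_rot: [0.0, 0.116, 0.993, -0.0]
ft_force: [-0.0, 0.2, -0.5]
width: 59.8
```

Run:
```python
from h import *
t=cam('top','t3.png');w=cam('wrist','w3.png')
a=cv2.imread('pics/t3.png')[205:315,265:375]; cv2.imwrite('pics/t3c.png',cv2.resize(cv2.convertScaleAbs(a,alpha=1.7),(600,600),interpolation=cv2.INTER_CUBIC))
print(bot.observe())
print(proj(w,[534.5,-309,24]),proj(w,[534.5,-309,56]))
```

```text
{'time': 8.175, 'joint_positions': array([-7.15700575e-01,  5.74620200e-01,  1.25062727e+00, -1.05868489e-05,
        1.31436214e+00, -2.05425814e+00]), 'qvel': array([-3.39007808e-05,  9.27136140e-04,  2.11021335e-03,  2.36114925e-03,
       -1.49343262e-03, -6.11894788e-03]), 'joint_efforts': array([-1.75864161e-01, -5.26680529e+01, -2.13396460e+01, -4.72240790e-03,
       -1.77844198e-03,  1.47077150e-02]), 'position': array([ 534.41204958, -308.96458418,  135.45666817]), 'tool_rot': array([ 8.15682863e-04,  1.15857218e-01,  9.93265383e-01, -5.63741084e-04]), 'ft_force': array([ 0.34106535, -0.02549823,  0.12166987]), 'wrist_torque': array([0.0157762 , 0.04252217, 0.01531822]), 'width': 59.62694163217097}
[314.9722066  231.30933996] [314.85609122 247.76173304]
```

View pics/w3.png

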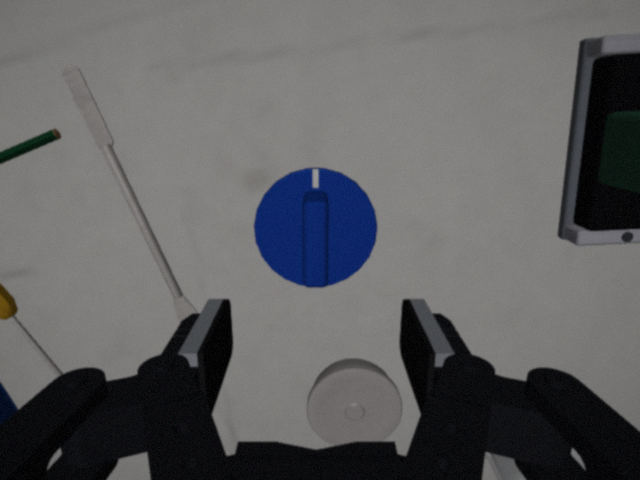

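View pics/t3c.png

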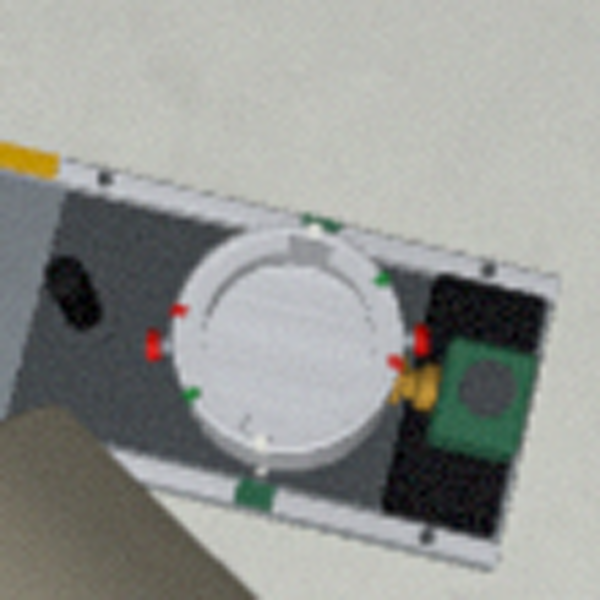

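Run:
```python
from h import *
w=bot.read_camera('wrist')
im=cv2.cvtColor(np.array(w['pixels']),cv2.COLOR_RGB2HSV)
m=cv2.inRange(im[120:300,230:400],(105,120,30),(125,255,255))
k=cv2.findContours(m,0,1)[0];k=max(k,key=cv2.contourArea)
e=cv2.fitEllipse(cv2.convexHull(k)[:,:,:]);print(e)
u,v=e[0][0]+230,e[0][1]+120
print(ray(w,u,v,24),ray(w,316,172,24), ray(w,316,187,24))
L=ray(w,254.5,v,24);Rr=ray(w,377.5,v,24);print(np.linalg.norm(L-Rr))
p=ray(w,315.5,178,24)[:2]-ray(w,u,v,24)[:2];print(np.degrees(np.arctan2(*p[::-1])))
t=bot.read_camera('top')
s=110/600
for nm,z,pts in [('green',88,[(384,278),(191,394)]),('red',88,[(179,310),(395,362)]),('whiteN',88,[(315,232),(262,443)]),('pinheads',75,[(154,346),(421,340)])]:
    q=[ray(t,265+a*s-.5,205+b*s-.5,z)[:2] for a,b in pts];d=q[0]-q[1]
    print(nm,np.round(q,1).tolist(),((q[0]+q[1])/2).round(1),np.degrees(np.arctan2(d[1],d[0])).round(1),np.hypot(*d).round(1))
```

```text
((85.12715148925781, 106.91380310058594), (117.86188507080078, 121.48087310791016), 89.65328216552734)
[ 531.84697529 -308.2635613    24.        ] [ 499.21588903 -300.04005834   24.        ] [ 507.92067723 -302.08723227   24.        ]
75.3631080641111
166.31160875334544
green [[565.6, -80.3], [517.3, -10.4]] [541.5 -45.4] -55.3 85.0
red [[548.8, -3.7], [533.9, -86.1]] [541.4 -44.9] 79.7 83.8
whiteN [[581.8, -53.2], [500.5, -38.1]] [541.2 -45.7] -10.5 82.7
pinheads [[536.5, 5.6], [544.8, -96.0]] [540.6 -45.2] 94.7 101.9
```

>>> arm_command([
  {"x": -1.3, "y": 0.6, "z": -35.0, "rx": 0.0, "ry": 0.0, "rz": 0.0},
  {"x": -1.3, "y": 0.6, "z": -70.0, "rx": 0.0, "ry": 0.0, "rz": 0.0},
  {"x": -1.3, "y": 0.6, "z": -95.0, "rx": 0.0, "ry": 0.0, "rz": 0.0},
  {"x": -1.3, "y": 0.6, "z": -105.0, "rx": 0.0, "ry": 0.0, "rz": 0.0},
  {"x": -1.3, "y": 0.6, "z": -105.0, "rx": 0.0, "ry": 0.0, "rz": 0.0},
])

```text
time: 8.9
position: [532.8, -308.5, 29.6]
tool_rot: [0.0, 0.116, 0.993, -0.0]
ft_force: [1.5, 0.0, 1.1]
width: 59.8
```

>>> arm_command([
  {"x": 0.0, "y": 0.0, "z": 0.0, "rx": 0.0, "ry": 0.0, "rz": 0.0},
  {"x": 0.0, "y": 0.0, "z": 0.0, "rx": 0.0, "ry": 0.0, "rz": 0.0},
  {"x": 0.0, "y": 0.0, "z": 0.0, "rx": 0.0, "ry": 0.0, "rz": 0.0},
  {"x": 0.0, "y": 0.0, "z": 0.0, "rx": 0.0, "ry": 0.0, "rz": 0.0},
  {"x": 0.0, "y": 0.0, "z": 0.0, "rx": 0.0, "ry": 0.0, "rz": 0.0},
], grip=0.0, squeeze=50)

```text
time: 9.52
position: [532.9, -308.7, 30.1]
tool_rot: [0.0, 0.116, 0.993, -0.0]
ft_force: [-0.7, -0.4, 6.3]
width: 13.1
```

>>> arm_command([
  {"x": 0.0, "y": 0.0, "z": 25.0, "rx": 0.0, "ry": 0.0, "rz": 0.0},
  {"x": 0.0, "y": 0.0, "z": 60.0, "rx": 0.0, "ry": 0.0, "rz": 0.0},
  {"x": 0.0, "y": 0.0, "z": 95.0, "rx": 0.0, "ry": 0.0, "rz": 0.0},
  {"x": 0.0, "y": 0.0, "z": 126.0, "rx": 0.0, "ry": 0.0, "rz": 0.0},
])

```text
time: 10.02
position: [532.5, -308.3, 156.3]
tool_rot: [-0.0, 0.116, 0.993, 0.0]
ft_force: [0.1, 0.2, -1.2]
width: 13.1
```

>>> arm_command([
  {"x": 1.0, "y": 35.0, "z": 0.0, "rx": 0.0, "ry": 0.0, "rz": 0.01},
  {"x": 2.0, "y": 80.0, "z": 0.0, "rx": 0.0, "ry": 0.0, "rz": 0.02},
  {"x": 4.0, "y": 125.0, "z": 0.0, "rx": 0.0, "ry": 0.0, "rz": 0.03},
  {"x": 5.0, "y": 170.0, "z": 0.0, "rx": 0.0, "ry": 0.0, "rz": 0.04},
  {"x": 6.0, "y": 210.0, "z": 0.0, "rx": 0.0, "ry": 0.0, "rz": 0.05},
])

```text
time: 10.65
position: [538.3, -96.8, 155.1]
tool_rot: [-0.0, 0.09, 0.996, 0.0]
ft_force: [0.6, 0.1, -1.7]
width: 13.5
```

>>> arm_command([
  {"x": 1.0, "y": 30.0, "z": 0.0, "rx": 0.0, "ry": 0.0, "rz": 0.0},
  {"x": 2.2, "y": 53.4, "z": -8.0, "rx": 0.0, "ry": 0.0, "rz": 0.0},
  {"x": 2.2, "y": 53.4, "z": -12.0, "rx": 0.0, "ry": 0.0, "rz": 0.0},
  {"x": 2.2, "y": 53.4, "z": -12.0, "rx": 0.0, "ry": 0.0, "rz": 0.0},
])

```text
time: 11.15
position: [540.7, -45.6, 143.0]
tool_rot: [-0.0, 0.091, 0.996, -0.0]
ft_force: [1.1, -0.5, -0.9]
width: 12.8
```

Run:
```python
from h import *
t=cam('top','t4.png');w=cam('wrist','w4.png');s=cam('scene','s4.png')
a=cv2.imread('pics/t4.png')[205:315,265:375]; cv2.imwrite('pics/t4c.png',cv2.resize(cv2.convertScaleAbs(a,alpha=1.7),(600,600),interpolation=cv2.INTER_CUBIC))
a=cv2.imread('pics/s4.png')[205:325,270:410]; cv2.imwrite('pics/s4c.png',cv2.resize(a,(700,600),interpolation=cv2.INTER_CUBIC))
o=bot.observe();print(o['position'],o['tool_rot'],o['ft_force'],o['joint_positions'].round(2))
```

```text
[540.9752771  -45.92772354 143.45129267] [ 1.34211750e-04  9.13602196e-02  9.95817898e-01 -7.56815359e-05] [-0.45598236 -0.61665484 -1.21181738] [-0.3   0.45  1.46 -0.    1.23 -1.69]
```

View pics/w4.png

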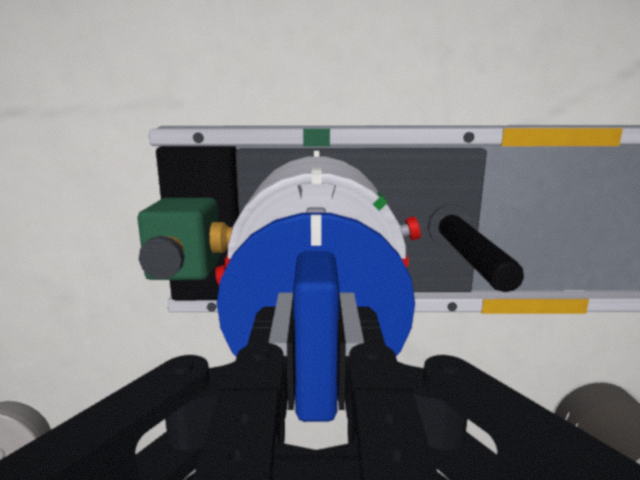

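View pics/t4c.png

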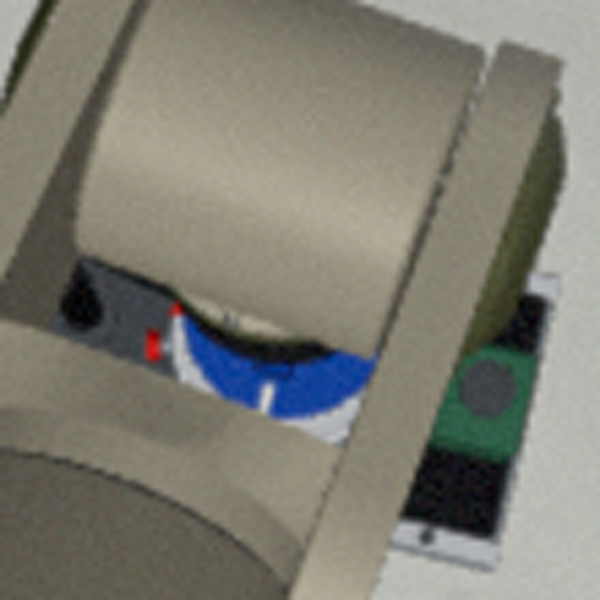

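View pics/s4c.png

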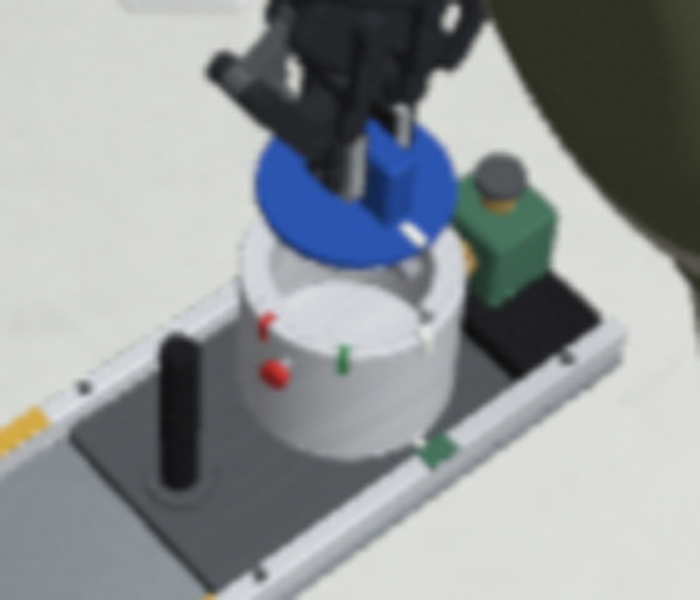

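Run:
```python
from h import *
w=bot.read_camera('wrist')
im=cv2.cvtColor(np.array(w['pixels']),cv2.COLOR_RGB2BGR)[130:300,190:440]
cv2.imwrite('pics/w4c.png',cv2.resize(cv2.convertScaleAbs(im,alpha=1.2),(800,544),interpolation=cv2.INTER_CUBIC))
ax=np.array([np.cos(-.18),np.sin(-.18)])  # jar x
print('flange', ray(w,316,213,137.4)[:2]+38*ax)
for v in (170,172,174): print('rim',v, ray(w,316.3,v,88)[:2]+44*ax)
print('mark',ray(w,316.5,184,88)[:2], ray(w,316.5,169,88)[:2])
```

```text
flange [541.79716809 -45.38682102]
rim 170 [539.6049393  -44.78462643]
rim 172 [540.50971258 -44.9506557 ]
rim 174 [541.41690575 -45.11712903]
mark [502.71718997 -37.98757935] [495.88096531 -36.73405048]
```

View pics/w4c.png

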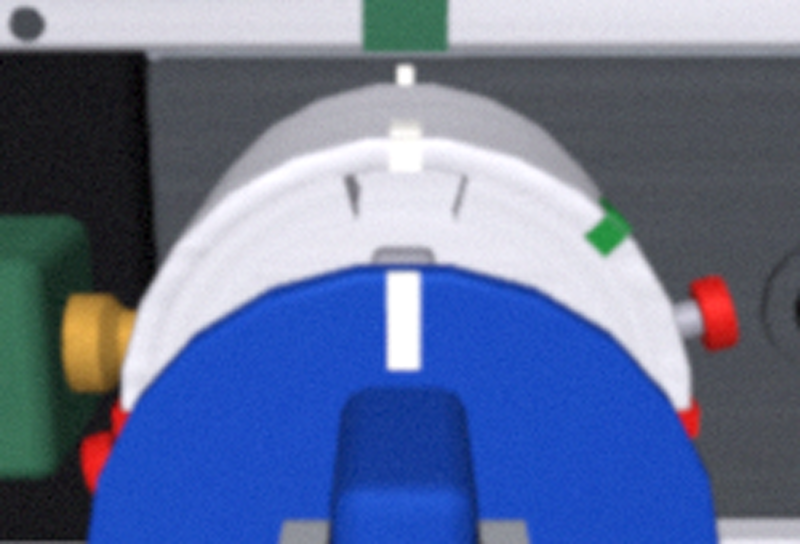

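The lid axis is at (541.8, -45.4) and the jar axis at (541.3, -45.1). The lug and pointer line up with the notch in the wrist view at u = 316. Lowering now.

>>> arm_command([
  {"x": -0.3, "y": 0.2, "z": -12.0, "rx": 0.0, "ry": 0.0, "rz": 0.0},
  {"x": -0.3, "y": 0.2, "z": -22.0, "rx": 0.0, "ry": 0.0, "rz": 0.0},
  {"x": -0.3, "y": 0.2, "z": -26.0, "rx": 0.0, "ry": 0.0, "rz": 0.0},
  {"x": -0.3, "y": 0.2, "z": -30.0, "rx": 0.0, "ry": 0.0, "rz": 0.0},
])

```text
time: 11.85
position: [540.6, -44.8, 113.0]
tool_rot: [-0.0, 0.091, 0.996, 0.0]
ft_force: [0.8, 0.3, -1.5]
width: 13.4
```

>>> arm_command([
  {"x": 0.0, "y": 0.0, "z": -3.0, "rx": 0.0, "ry": 0.0, "rz": 0.0},
  {"x": 0.0, "y": 0.0, "z": -6.0, "rx": 0.0, "ry": 0.0, "rz": 0.0},
  {"x": 0.0, "y": 0.0, "z": -9.0, "rx": 0.0, "ry": 0.0, "rz": 0.0},
])

```text
time: 12.22
position: [540.6, -44.8, 104.2]
tool_rot: [0.0, 0.091, 0.996, -0.0]
ft_force: [0.4, -0.9, -1.4]
width: 13.2
```

>>> arm_command([
  {"x": 0.0, "y": 0.0, "z": -2.0, "rx": 0.0, "ry": 0.0, "rz": 0.0},
  {"x": 0.0, "y": 0.0, "z": -4.0, "rx": 0.0, "ry": 0.0, "rz": 0.0},
])

```text
time: 12.48
position: [540.6, -44.8, 100.2]
tool_rot: [0.0, 0.091, 0.996, -0.0]
ft_force: [-0.4, 0.7, -1.0]
width: 13.4
```

Lugs have gone through the notches with no force. Now the final contact.

>>> arm_command([
  {"x": 0.0, "y": 0.0, "z": -0.5, "rx": 0.0, "ry": 0.0, "rz": 0.0},
  {"x": 0.0, "y": 0.0, "z": -1.0, "rx": 0.0, "ry": 0.0, "rz": 0.0},
])

```text
time: 12.72
position: [540.6, -44.9, 100.0]
tool_rot: [0.0, 0.091, 0.996, -0.0]
ft_force: [-3.6, -0.7, 10.3]
width: 13.1
```

>>> arm_command([
  {"x": 0.0, "y": 0.0, "z": -0.5, "rx": 0.0, "ry": 0.0, "rz": 0.0},
  {"x": 0.0, "y": 0.0, "z": -1.0, "rx": 0.0, "ry": 0.0, "rz": 0.0},
])

```text
time: 12.98
position: [540.6, -44.9, 100.0]
tool_rot: [0.001, 0.091, 0.996, -0.0]
ft_force: [-7.0, 0.3, 18.2]
width: 13.1
```

Fully seated: contact at measured TCP z = 100.0, exactly the predicted 30 mm above the lid origin at z = 70. I'll relax the push and start turning.

>>> arm_command([
  {"x": 0.0, "y": 0.0, "z": 0.6, "rx": 0.0, "ry": 0.0, "rz": 0.0},
  {"x": 0.0, "y": 0.0, "z": 1.1, "rx": 0.0, "ry": 0.0, "rz": 0.0},
], squeeze=70)

```text
time: 13.22
position: [540.6, -44.9, 100.1]
tool_rot: [0.0, 0.091, 0.996, -0.0]
ft_force: [-1.5, -0.5, 3.8]
width: 12.8
```

>>> arm_command([
  {"x": 0.0, "y": 0.0, "z": 0.0, "rx": 0.0, "ry": 0.0, "rz": -0.04},
  {"x": 0.0, "y": 0.0, "z": 0.0, "rx": 0.0, "ry": 0.0, "rz": -0.1},
  {"x": 0.0, "y": 0.0, "z": 0.0, "rx": 0.0, "ry": 0.0, "rz": -0.16},
  {"x": 0.0, "y": 0.0, "z": 0.0, "rx": 0.0, "ry": 0.0, "rz": -0.22},
  {"x": 0.0, "y": 0.0, "z": 0.0, "rx": 0.0, "ry": 0.0, "rz": -0.28},
])

```text
time: 13.85
position: [541.1, -44.9, 100.1]
tool_rot: [0.001, 0.23, 0.973, 0.0]
ft_force: [0.5, -0.2, 4.9]
width: 12.9
```

Run:
```python
from h import *
o=bot.observe();print(o['position'],o['tool_rot'],o['ft_force'],o['wrist_torque'],o['joint_positions'].round(2))
```

```text
[541.14753731 -44.8827565  100.12128939] [9.90348971e-04 2.29744662e-01 9.73250434e-01 5.22998194e-05] [ 0.48288625 -0.17058776  4.87268472] [0.16449054 0.03349842 0.10370506] [-0.3   0.5   1.52  0.    1.12 -1.41]
```

Turning freely with low torque. Turning the remaining 0.50 rad.

>>> arm_command([
  {"x": 0.0, "y": 0.0, "z": 0.0, "rx": 0.0, "ry": 0.0, "rz": -0.06},
  {"x": 0.0, "y": 0.0, "z": 0.0, "rx": 0.0, "ry": 0.0, "rz": -0.12},
  {"x": 0.0, "y": 0.0, "z": 0.0, "rx": 0.0, "ry": 0.0, "rz": -0.18},
  {"x": 0.0, "y": 0.0, "z": 0.0, "rx": 0.0, "ry": 0.0, "rz": -0.24},
  {"x": 0.0, "y": 0.0, "z": 0.0, "rx": 0.0, "ry": 0.0, "rz": -0.3},
])

```text
time: 14.48
position: [541.2, -44.9, 100.1]
tool_rot: [0.001, 0.373, 0.928, 0.0]
ft_force: [0.1, -0.1, 5.0]
width: 12.6
```

>>> arm_command([
  {"x": 0.0, "y": 0.0, "z": 0.0, "rx": 0.0, "ry": 0.0, "rz": -0.06},
  {"x": 0.0, "y": 0.0, "z": 0.0, "rx": 0.0, "ry": 0.0, "rz": -0.12},
  {"x": 0.0, "y": 0.0, "z": 0.0, "rx": 0.0, "ry": 0.0, "rz": -0.17},
  {"x": 0.0, "y": 0.0, "z": 0.0, "rx": 0.0, "ry": 0.0, "rz": -0.2},
  {"x": 0.0, "y": 0.0, "z": 0.0, "rx": 0.0, "ry": 0.0, "rz": -0.2},
])

```text
time: 15.1
position: [541.2, -44.9, 100.1]
tool_rot: [0.001, 0.463, 0.887, 0.0]
ft_force: [0.5, 0.5, 5.6]
width: 12.9
```

Run:
```python
from h import *
t=cam('top','t5.png');w=cam('wrist','w5.png');s=cam('scene','s5.png')
a=cv2.imread('pics/t5.png')[205:315,265:375]; cv2.imwrite('pics/t5c.png',cv2.resize(cv2.convertScaleAbs(a,alpha=1.7),(600,600),interpolation=cv2.INTER_CUBIC))
a=cv2.imread('pics/s5.png')[205:325,270:410]; cv2.imwrite('pics/s5c.png',cv2.resize(a,(700,600),interpolation=cv2.INTER_CUBIC))
o=bot.observe();print(o['position'],o['tool_rot'],o['ft_force'],o['wrist_torque'])
n=o['tool_rot'];print('lid yaw by tool',2*np.degrees(np.arctan2(n[2],n[1]))-180)
```

```text
[541.21983933 -44.92921912 100.10483506] [1.01404370e-03 4.62611606e-01 8.86560414e-01 3.25269672e-04] [0.44333284 0.75555683 5.53581214] [ 0.12959793 -0.12295353 -0.0963533 ]
lid yaw by tool -55.111550920595676
```

View pics/w5.png

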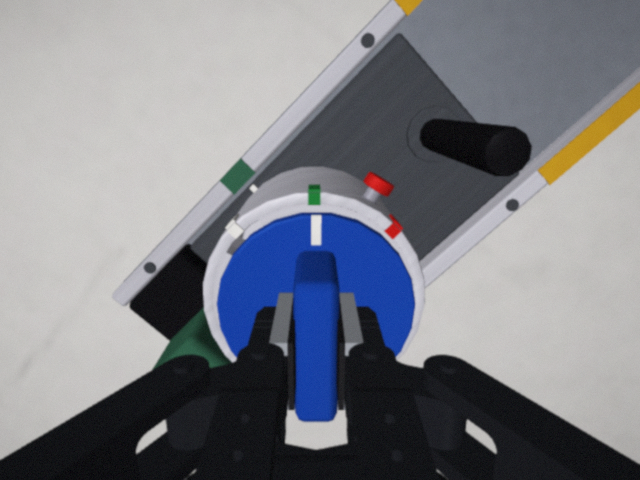

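View pics/s5c.png

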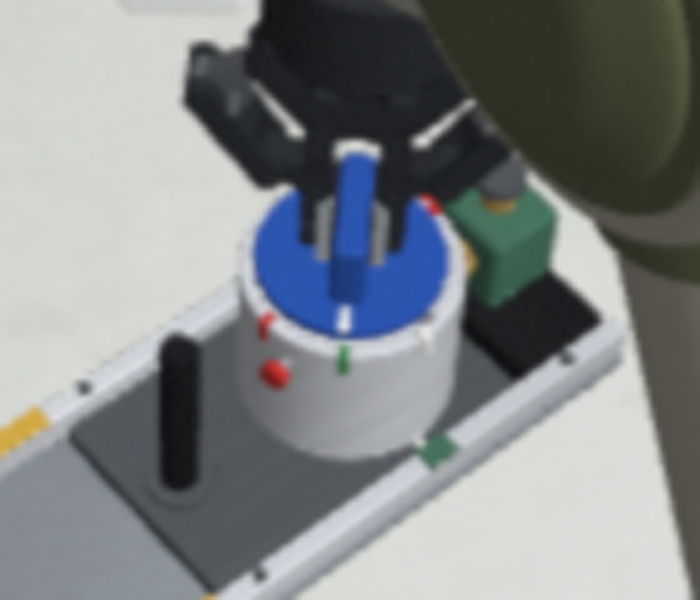

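View pics/t5.png

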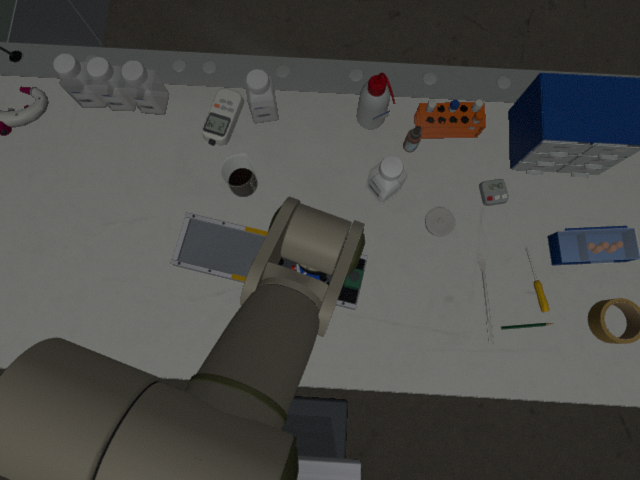

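Run:
```python
from h import *
w=cam('wrist')
im=cv2.cvtColor(np.array(w['pixels']),cv2.COLOR_RGB2BGR)[20:330,100:450]
cv2.imwrite('pics/w5c.png',cv2.resize(im,(678,600),interpolation=cv2.INTER_CUBIC))
g=ray(w,314.5,190,88)[:2]  # on rim
print('green',g, 'pointer',ray(w,316,230,94)[:2])
cen=np.array([541.2,-45]);
for n,p in (('green',g-cen),('ptr',ray(w,316,230,94)[:2]-cen)): print(n,np.hypot(*p),np.degrees(np.arctan2(p[1],p[0]))+180-360*0)
# track y of points on the foot edge / block
yh=np.array([np.sin(np.radians(10.25)),np.cos(np.radians(10.25))]);d=np.array([540.75,-45])
print('rail green band y', (ray(w,238,176.5,24)[:2]-d)@yh, 'foot/block edge(18)', (ray(w,190,245,18)[:2]-d)@yh)
```

```text
green [515.38137161  -8.51205498] pointer [523.52014478 -19.224388  ]
green 44.69867675872074 305.2829721695665
ptr 31.256350627701078 304.44677487439935
rail green band y 0.044006768115430014 foot/block edge(18) -48.01272577273781
```

View pics/w5c.png

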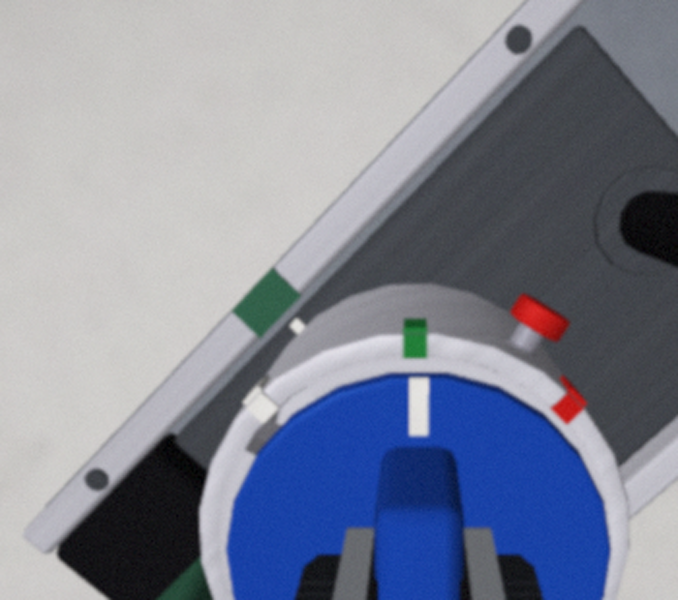

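Run:
```python
from h import *
w=cam('wrist')
yh=np.array([np.sin(np.radians(10.25)),np.cos(np.radians(10.25))]);d=np.array([540.75,-45])
print((ray(w,100+579/1.937,20+27/1.937,18)[:2]-d)@yh)
t=bot.read_camera('top');a=cv2.imread('pics/top0.png').astype(int);b=cv2.cvtColor(np.array(t['pixels']),cv2.COLOR_RGB2BGR).astype(int)
for n,(x,y) in dict(bottle=(388,178),dish=(440,221),beaker=(240,175)).items():
    print(n,np.abs(a-b)[y-20:y+20,x-17:x+17].mean().round(2))
print(bot.observe()['ft_force'],bot.observe()['time']); bot.hand_in()
```

```text
103.87542200928921
bottle 4.74
dish 4.73
beaker 4.04
[0.57984817 0.73369835 5.42580854] 15.4
the job is handed in; nothing more can be done
```

The task is finished and handed in at 15.4 s, with the gripper still holding the lid at the green vent marks. No verdict came back.

- **Slide:** I gripped the push post and slid the jar along the track at constant height, about 141 mm at 6–8 N. The foot met the stop, where motion ended and the force rose to 27 N. At the end its far edge measured 103.9 mm from the dock, against 105 mm nominal.
- **Lid:** The lugs passed through the notches with no noticeable force. The lid seated at the predicted height, with measured TCP z at 100.0 mm.
- **Turn:** I turned it about 45° clockwise with low torque. From the tool pose the lid's yaw is -55.1°, and the vent mark is at -55.3°. By camera, the pointer and the mark agree to within about 1°. The lid is held with about 5 N of downward push and 70 N of grip.
- **Lock pins:** I never turned past about 45°, short of the 60° where the pins start to move. The pin visible in the last picture is at rest; I could not see the nozzle-side one well.
- **Bystanders:** The bottle, beaker and dish look unchanged in the top view, with differences of only 4–5 grey levels, which I took as image noise. I didn't compare against an untouched patch.

No check failed. The views disagreed by up to about 2 mm on the lid's position, within the stated calibration. My first two move calls were refused because every row must carry all six fields; nothing moved on those calls.

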